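# Find the softest tong blank and load it

### The job

Three wooden tong blanks are clamped on the test board with their paddle ends over rubber stops. Working from the robot's left to its right, press each paddle gently down until it rests firmly on its stop, feel how stiff it is and let it spring back; nothing may push on a blank with more than 20 N. Then set the steel test weight down, without dropping it, on the middle of the paddle of the softest blank so that it stays there by itself and the blank sags under it, and leave everything else on the table where it is.

Things in the scene. Friction and masses are not known exactly. Their poses are not given: they have to be found in the camera images.
- rig: the test board: a plain grey board 210 (x) x 250 (y) x 12 mm lying fixed on the table; origin at the centre of its underside, its x axis points away from the robot, its y axis to the robot's left. Three like wooden clamps stand on it side by side about 80 mm apart in y, at x offsets within 8 mm of each other's, all square to the board.
- press_a: one of three like clamps (letters tell nothing of place or stiffness). Foot 180 x 52 mm; clamp block 50 x 52 mm at its far (+x) end, top 72.5 mm above the origin. A pale wooden slat, 5 mm thick, leaves the block at x = +30 mm, 28 mm wide, and ends in a flat paddle, 50 x 44 mm, at x = -45 to -95 mm, over a rubber-faced stop. Origin under the foot, 12 mm above the table
- tip_a (a point): the place to press: middle of the top of that slat's paddle, 25 mm in from its free end and 100 mm from where it leaves the clamp; 64.5 mm above the table when free; moves and tilts with the slat
- slat_a (a joint): bend of that slat (rad): 0 free and level, 0.14 on its stop with the paddle's middle 14 to 15.5 mm lower; springs back. The push grows with the bend to 2 to 11 N at the stop (each slat at least 1.4 times as stiff as the next softer), then by about 7 N per mm. 12 N brings any slat to its stop; over 20 N may crack it. The weight bends the softest by 0.09 or more, the others by less than 0.07
- press_b: another of three like clamps (letters tell nothing of place or stiffness). Foot 180 x 52 mm; clamp block 50 x 52 mm at its far (+x) end, top 72.5 mm above the origin. A pale wooden slat, 5 mm thick, leaves the block at x = +30 mm, 28 mm wide, and ends in a flat paddle, 50 x 44 mm, at x = -45 to -95 mm, over a rubber-faced stop. Origin under the foot, 12 mm above the table
- tip_b (a point): the place to press: middle of the top of that slat's paddle, 25 mm in from its free end and 100 mm from where it leaves the clamp; 64.5 mm above the table when free; moves and tilts with the slat
- slat_b (a joint): bend of that slat (rad): 0 free and level, 0.14 on its stop with the paddle's middle 14 to 15.5 mm lower; springs back. The push grows with the bend to 2 to 11 N at the stop (each slat at least 1.4 times as stiff as the next softer), then by about 7 N per mm. 12 N brings any slat to its stop; over 20 N may crack it. The weight bends the softest by 0.09 or more, the others by less than 0.07
- press_c: the third of three like clamps (letters tell nothing of place or stiffness). Foot 180 x 52 mm; clamp block 50 x 52 mm at its far (+x) end, top 72.5 mm above the origin. A pale wooden slat, 5 mm thick, leaves the block at x = +30 mm, 28 mm wide, and ends in a flat paddle, 50 x 44 mm, at x = -45 to -95 mm, over a rubber-faced stop. Origin under the foot, 12 mm above the table
- tip_c (a point): the place to press: middle of the top of that slat's paddle, 25 mm in from its free end and 100 mm from where it leaves the clamp; 64.5 mm above the table when free; moves and tilts with the slat
- slat_c (a joint): bend of that slat (rad): 0 free and level, 0.14 on its stop with the paddle's middle 14 to 15.5 mm lower; springs back. The push grows with the bend to 2 to 11 N at the stop (each slat at least 1.4 times as stiff as the next softer), then by about 7 N per mm. 12 N brings any slat to its stop; over 20 N may crack it. The weight bends the softest by 0.09 or more, the others by less than 0.07
- pad: a square dark wooden pad 70 x 70 x 12 mm, fixed on the table, on which the weight stands at the start; origin at the centre of its underside
- weight_head (a point): the test weight, plain steel, about 260 g, 68 mm tall: a round base 38 mm across and 22 mm tall, and on it a round upright knob 18 mm across and 46 mm tall to grip. This point is the middle of the knob, 45 mm above the base's underside
- weight_foot (a point): the centre of the underside of the weight's base; z is the weight's axis, pointing up to the knob
- tape: a blue tape measure, 65 x 34 x 60 mm; a bystander, to be left alone
- apple: a turned wooden apple, 80 mm across, 80 mm high with its stalk; a bystander, to be left alone
- dish: a small round wooden dish, 90 mm across, 40 mm high; a bystander, to be left alone
- eggcup: a small turned wooden egg cup, 48 mm across, 65 mm high; a bystander, to be left alone
- wax: a squat glass wax jar, 70 mm across, 60 mm high; a bystander, to be left alone
- brush: a hand brush lying flat (origin under its middle); a bystander, to be left alone
- discs: a stack of round sanding discs, 90 mm across, 12 mm high; a bystander, to be left alone
Not all that is in view belongs to the job. What is shaped like the part that bears weight_head but red or yellow is not meant.

How it is judged:
By the outcome, as a careful person would: the job done as asked, in the order asked, and still so for the second after the job is handed in, with the robot touching nothing.
It also fails if it takes over 72 s, if anything falls off the work surface, if the arm or the gripper's body presses on something with over 40 N, if the wrist force passes 120 N, or if a joint passes its speed limit or range.

### The arm

A 6-joint arm with a two-finger parallel gripper is mounted at the origin on the work surface. World frame = base frame: x ahead of the robot, y to its left, z up, the work surface at z = 0. Lengths are in m, angles in degrees, forces in N, time in s.
With the tool pointing down it reaches from about 0.325 to 0.775 m from the base axis. Payload 5.5 kg.
Tool frame: the origin (TCP) lies on the centre line of the jaws, within the pads' length; the fingertips stand 17 mm ahead of it and the grasp point (between the pads) lies 2 mm behind it (robot.finger_overhang is the distance from the TCP to the fingertips, in m); z points along the fingers, y is the direction in which the jaws open and shut (so a half turn about z gives the same grasp; the last joint's range is limited). The gripper opens to 88 mm and grips with 3 to 60 N. Pads are 20 mm wide; open, the fingers measure 115 mm over their backs; the gripper's body (75 mm by 178 mm) begins 61 mm behind the grasp point.
Start: joints at [62.011, 5.22, 70.514, -0, 104.267, -3.249], TCP at [0.251, 0.545, 0.24] pointing down, gripper open.
Joint ranges: [-164.24, 164.24], [-49.07, 125.15], [9.68, 141.18], [-86.29, 266.29], [3.28, 154.24], [-151.56, 151.56]. Speed limits (degrees/s): [147.25, 147.25, 172.46, 180, 180, 180].

### API

Orientations are given as [roll, pitch, yaw] about the fixed x, y, z axes, in that order (R = Rz(yaw) Ry(pitch) Rx(roll)).
In Python, from rig import robot gives the robot as it stands.
- The arm moves only by the tool jog_arm, never from a script. Its argument "targets" is a list of rows, each a list of 7 numbers: the shift along the tool's x, y, z in mm, then the turn, a rotation vector about the tool's x, y, z in degrees, then the closure, from 0 (fully open) to 1 (shut). A call has 1 to 12 rows; each row shifts and turns the pose as measured when the row begins, along the tool's axes as they then stand; what a row does not reach is not made up. A row lasts 1/8 s, in which the tool goes at most 62.5 mm and 10.7 degrees, less where a joint would pass 70% of its speed; a pose out of reach is approached as far as the arm can. A call with a gripper value outside its range is refused whole. The fingers move at their own pace and stop on an object; "force" is the grip in N (left out, the last holds). Time passes only in rows, so rows that do not move let the fingers close. It gives the time, the measured TCP pose, the force and the opening at its end, in the units of the state.
- robot.get_obs(): the state, without advancing time (a new reading comes with each control period).
- robot.snapshot(name): name is "scene" or "top"; returns a dict with "image" (420x560x3 uint8, blue, green, red), "fx", "fy", "cx", "cy" (pixels), "k1" (the pictures are not rectified: a ray, as slopes to the right and down, at radius r is drawn at 1 + k1 r^2 times it, then the intrinsics apply), "rvec" (rotation vector, rad) and "tvec" (3), from world to camera coordinates, as OpenCV has them. Camera axes: x right, y down, z forward; pixel columns grow to the right and rows downward; lengths in m; the calibration is good to about 2 mm. A picture is of the moment at which its call begins. There is no depth.
- robot.job_done(): hands the job in, once; it reports no verdict.
The state is a dict: "clock": time; "q": joint angles; "joint_vel": joint speeds; "tau": joint torques, N m; "eef_pos": TCP position; "tcp_rot": TCP orientation; "ft_force": force on the tool from outside, world axes, zero at the start; "ft_torque": the same for the moment, N m; "finger_gap": opening from 0.0 (shut) to 1.0 (fully open).
Only numpy, scipy, OpenCV 4.12 (cv2) and the standard library are available. Lean on these libraries where they do the work, as an engineer would, in place of code of your own. Each camera call takes 0.05 s, during which the arm holds its last target.

## Working session

There is one attempt and no reset: what is moved stays moved. The work goes in short steps, Python scripts to look and compute and a tool call to move; the robot and the scene stay as the last step left them, time stands still between calls to the robot, and variables do not carry over. Pictures are saved under pics/ and viewed, and the job is handed in when it is done.

Besides the shell and the picture viewer there is one more tool, called as name(argument=value, ...), one argument or row to a line, values as JSON. jog_arm: Moves the arm, as the interface text tells. Its arguments: {"type":"object","properties":{"targets":{"type":"array"},"force":{"type":"number"}},"required":["targets"]}

```bash
ls; mkdir -p pics
python3 - <<'E'
from rig import robot
import cv2
for n in("scene","top"):
    s=robot.snapshot(n); cv2.imwrite(f"pics/{n}0.png",s["image"])
    print({k:v for k,v in s.items() if k!="image"})
o=robot.get_obs();print(o)
E
```

```text
pics
{'fx': 477.6715449491762, 'fy': 477.6715449491762, 'cx': 275.3756820491084, 'cy': 212.3342077805033, 'k1': -0.16952878451205375, 'rvec': array([ 2.1625789 ,  0.81474631, -0.3955842 ]), 'tvec': array([-0.44370479, -0.18927052,  1.62145192])}
{'fx': 462.2262852542144, 'fy': 462.2262852542144, 'cx': 279.8105665636041, 'cy': 215.7239390945198, 'k1': 0.04198100389173587, 'rvec': array([ 2.17505008, -2.20688775,  0.0749693 ]), 'tvec': array([0.01024136, 0.60897308, 1.52393244])}
{'clock': 0.1, 'q': array([ 6.20120424e+01,  5.25858556e+00,  7.05758711e+01,  1.00374569e-04,
        1.04267477e+02, -3.24730011e+00]), 'joint_vel': array([-0.07209561, -0.02495991, -0.0796647 , -0.0778568 , -0.14214509,
        0.06520856]), 'tau': array([ 1.73491731e-03, -4.47860956e+01, -4.07566452e+01,  7.00845988e-02,
        2.85387650e-02, -1.21695302e-04]), 'eef_pos': array([0.25097928, 0.54471449, 0.23861334]), 'tcp_rot': array([-1.79898235e+02, -5.87129469e-03,  1.55259362e+02]), 'ft_force': array([0.13166304, 0.51142925, 0.44536849]), 'ft_torque': array([ 0.01578687, -0.03477111,  0.01688231]), 'finger_gap': 1.0001863975176386}
```

View pics/scene0.png

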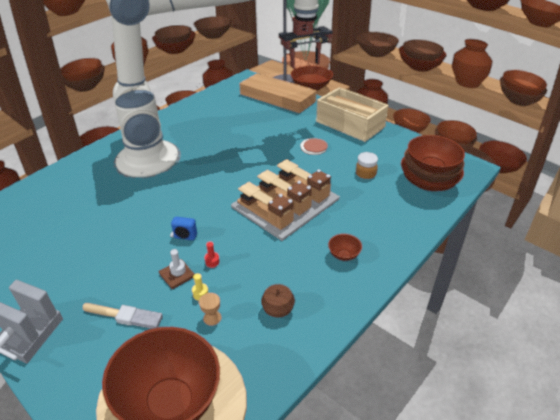

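View pics/top0.png

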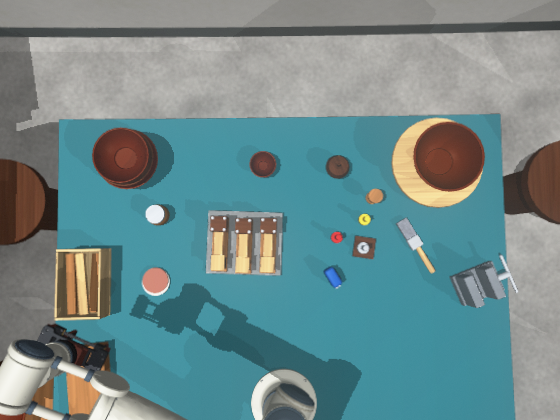

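The scene view shows the rig around px (286,197) and the grey weight on its dark pad at (177,265). In the top view the rig is at (245,243) and the weight at (364,247). There are three weight-shaped candidates in the top view: grey at (364,247), red at (337,237) and yellow at (364,219). The grey one on the dark square pad fits the description. I'll enlarge to confirm.

```bash
cat > h.py <<'E'
import numpy as np, cv2
from rig import robot
def cam(s):
    R=cv2.Rodrigues(s["rvec"])[0]; return R,np.array(s["tvec"]).ravel()
def ray(s,u,v):
    K=np.array([[s["fx"],0,s["cx"]],[0,s["fy"],s["cy"]],[0,0,1]])
    p=cv2.undistortPoints(np.array([[[u,v]]],float),K,np.array([s["k1"],0,0,0,0.]))[0,0]
    R,t=cam(s); return -R.T@t, R.T@np.array([p[0],p[1],1])
def onz(s,u,v,z):
    c,d=ray(s,u,v); return (c+d*(z-c[2])/d[2])
def proj(s,P):
    K=np.array([[s["fx"],0,s["cx"]],[0,s["fy"],s["cy"]],[0,0,1]])
    return cv2.projectPoints(np.array(P,float).reshape(-1,1,3),s["rvec"],s["tvec"],K,np.array([s["k1"],0,0,0,0.]))[0].reshape(-1,2)
def tri(a,b):
    (c1,d1),(c2,d2)=a,b
    A=np.stack([d1,-d2],1); k=np.linalg.lstsq(A,c2-c1,rcond=None)[0]
    p,q=c1+k[0]*d1,c2+k[1]*d2; return (p+q)/2,np.linalg.norm(p-q)
E
python3 - <<'E'
import cv2,numpy as np
t=cv2.imread("pics/top0.png"); s=cv2.imread("pics/scene0.png")
a=cv2.resize(t[200:285,195:295],None,fx=7,fy=7,interpolation=cv2.INTER_CUBIC); cv2.imwrite("pics/c_rig_t.png",a)
a=cv2.resize(t[205:295,310:390],None,fx=6,fy=6,interpolation=cv2.INTER_CUBIC); 
b=cv2.resize(s[205:335,155:245],None,fx=4.15,fy=4.15,interpolation=cv2.INTER_CUBIC)[:540]; b=cv2.copyMakeBorder(b,0,540-b.shape[0],0,0,0) if b.shape[0]<540 else b
c=np.hstack([a[:540],b]);print(c.shape[:2]); cv2.imwrite("pics/c_w.png",c[:, :800] if c.shape[1]<=800 else cv2.resize(c,(800,int(540*800/c.shape[1]))))
a=cv2.resize(s[150:240,225:345],None,fx=6,fy=6,interpolation=cv2.INTER_CUBIC); cv2.imwrite("pics/c_rig_s.png",a)
E
```

```text
(540, 854)
```

View pics/c_w.png

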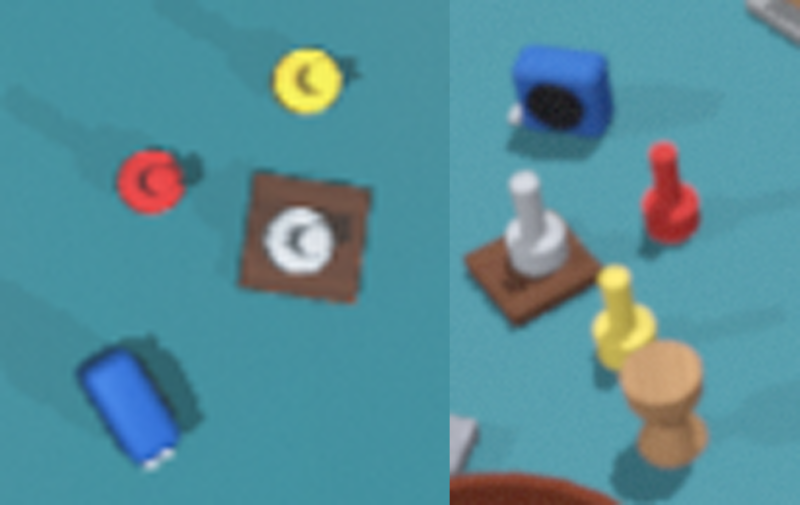

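View pics/c_rig_t.png

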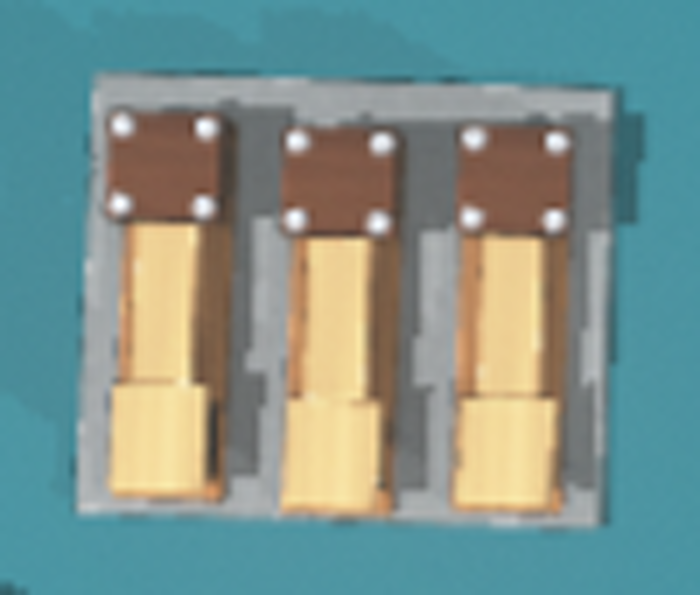

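View pics/c_rig_s.png

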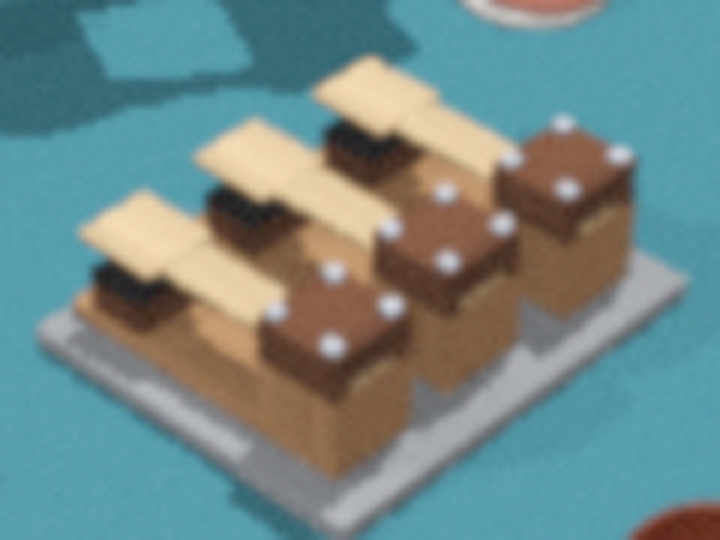

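Confirmed: the grey steel one stands on the dark pad in both views. The red and yellow ones stand on the bare table and are not meant. The three pale paddles show clearly in the crops. Next I'll measure.

Run:
```python
from h import *
s=robot.snapshot("top"); im=s["image"]; sc=robot.snapshot("scene")
Z=8
big=cv2.resize(im[200:285,195:295],None,fx=Z,fy=Z,interpolation=cv2.INTER_CUBIC)
hsv=cv2.cvtColor(big,cv2.COLOR_BGR2HSV)
print([hsv[int(y*Z/7),int(x*Z/7)].tolist() for x,y in((159,440),(170,300),(215,490),(130,300))])
m=((hsv[...,0]>10)&(hsv[...,0]<30)&(hsv[...,2]>205)&(hsv[...,1]<140)).astype(np.uint8)
m=cv2.morphologyEx(m,cv2.MORPH_OPEN,np.ones((7,7)))
cv2.imwrite("pics/mask.png",m*255)
cs=[c for c in cv2.findContours(m,0,1)[0] if cv2.contourArea(c)>3000]
f=lambda x,y,z,u0=195,v0=200: onz(s,(x+.5)/Z-.5+u0,(y+.5)/Z-.5+v0,z)
for c in sorted(cs,key=lambda c:c[:,0,0].min()):
    # paddle: wide rows
    mm=np.zeros_like(m); cv2.drawContours(mm,[c],-1,1,-1)
    w=mm.sum(1); rows=np.where(w>(w.max()*0.87))[0]
    mm[:rows.min()]=0; 
    r=cv2.minAreaRect(np.argwhere(mm)[:,::-1].astype(np.float32))
    b=cv2.boxPoints(r); P=np.array([f(x,y,.0645) for x,y in b])
    print(r, (P.mean(0)*1000).round(1), [round(1000*np.linalg.norm(P[i]-P[(i+1)%4]),1) for i in range(4)])
    for i in range(4):
        d=P[(i+1)%4]-P[i]; print("  edge dir",np.degrees(np.arctan2(d[1],d[0])).round(1))
    print(" proj in scene",proj(sc,P.mean(0)).round(1))
# weight in top: base & knob; triangulation
def blob(s,roi,cond):
    u0,v0,u1,v1=roi; b=cv2.resize(s["image"][v0:v1,u0:u1],None,fx=Z,fy=Z,interpolation=cv2.INTER_CUBIC)
    h=cv2.cvtColor(b,cv2.COLOR_BGR2HSV); m=cond(h).astype(np.uint8)
    c=max(cv2.findContours(m,0,1)[0],key=cv2.contourArea); return c,u0,v0
c,u0,v0=blob(s,(352,235,378,260),lambda h:(h[...,1]<60)&(h[...,2]>100))
(x,y),r=cv2.minEnclosingCircle(c); print("weight base circ",x/Z+u0,y/Z+v0,r/Z, f(x,y,.034,u0,v0)); el=cv2.fitEllipse(c);print(el, f(*el[0],.034,u0,v0))
c,u0,v0=blob(s,(350,232,380,264),lambda h:((h[...,0]<20)|(h[...,0]>165))&(h[...,1]>60)|(h[...,1]<60)&(h[...,2]>100))
r=cv2.minAreaRect(c); print("pad",r, f(*r[0],.012,u0,v0),[f(*p,.012,u0,v0).round(4).tolist() for p in cv2.boxPoints(r)])
c,u0,v0=blob(sc,(165,245,192,280),lambda h:(h[...,1]<60)&(h[...,2]>100))
x,y,w,h=cv2.boundingRect(c); print("scene weight bbox",x/Z+u0,y/Z+v0,w/Z,h/Z)
```

```text
[[22, 91, 245], [20, 96, 240], [13, 135, 206], [15, 125, 190]]
((184.0, 505.5), (121.0, 118.0), 90.0) [457.6 203.9  64.5] [np.float64(47.4), np.float64(48.4), np.float64(47.3), np.float64(48.4)]
  edge dir -90.9
  edge dir 179.7
  edge dir 89.1
  edge dir -0.2
 proj in scene [[286. 165.]]
((377.5, 523.5), (123.0, 113.0), 90.0) [449.2 126.3  64.5] [np.float64(45.4), np.float64(49.2), np.float64(45.3), np.float64(49.2)]
  edge dir -90.9
  edge dir 179.4
  edge dir 89.1
  edge dir -0.4
 proj in scene [[266.8 175.3]]
((576.2872924804688, 518.9344482421875), (108.08544921875, 127.27365112304688), 3.094058036804199) [449.8  46.4  64.5] [np.float64(50.9), np.float64(43.5), np.float64(50.9), np.float64(43.4)]
  edge dir -3.8
  edge dir -93.9
  edge dir 176.1
  edge dir 86.1
 proj in scene [[248.3 187.9]]
weight base circ 363.00995540618896 248.15873908996582 6.916410446166992 [ 0.49872132 -0.26927281  0.034     ]
((88.49909210205078, 103.8462142944336), (99.56114959716797, 106.3611831665039), 116.0486068725586) [ 0.49930274 -0.26946082  0.034     ]
pad ((115.83938598632812, 124.57410430908203), (168.29705810546875, 170.14564514160156), 8.504578590393066) [ 0.50043901 -0.27823393  0.012     ] [[0.4712, -0.2376, 0.012], [0.5411, -0.2499, 0.012], [0.5298, -0.319, 0.012], [0.4599, -0.3065, 0.012]]
scene weight bbox 165.0 249.0 27.0 27.625
```

View pics/mask.png

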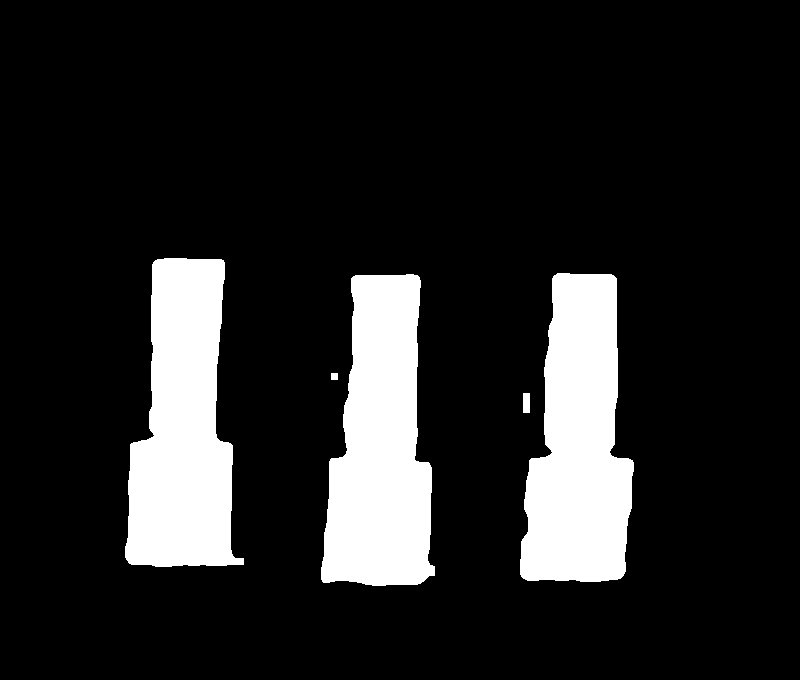

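Run:
```python
from h import *
s=robot.snapshot("top"); sc=robot.snapshot("scene")
g=lambda x,y,z,Z: onz(s,(x+.5)/Z-.5+195,(y+.5)/Z-.5+200,z)
B=[g(x,y,.012,7) for x,y in((95,73),(612,88),(600,522),(78,513))]
print("board",np.round(B,4).tolist(),np.mean(B,0).round(4))
for i in range(4):
    d=B[(i+1)%4]-B[i]; print(np.linalg.norm(d).round(4),np.degrees(np.arctan2(d[1],d[0])).round(1))
for c in((181,503),(378.5,521),(576,519)):
    P=g(*c,.0645,8); print("tip",P.round(4),proj(sc,P).round(1))
for w in((.499,-.270),(.499,-.274),(.502,-.272)):
    print(w,"top z.08/.034",proj(s,[[*w,.08],[*w,.034]]).round(1).tolist(),"scene",proj(sc,[[*w,.08],[*w,.034],[*w,.012]]).round(1).tolist())
t=cv2.resize(s["image"][233:263,348:380],None,fx=16,fy=16,interpolation=cv2.INTER_CUBIC)
u=cv2.resize(sc["image"][245:285,160:195],None,fx=12,fy=12,interpolation=cv2.INTER_CUBIC)
cv2.imwrite("pics/wt.png",t);cv2.imwrite("pics/ws.png",u)
```

```text
board [[0.6322, 0.2413, 0.012], [0.6215, -0.0062, 0.012], [0.4148, 0.0026, 0.012], [0.423, 0.2502, 0.012]] [0.5229 0.122  0.012 ]
0.2477 -92.5
0.2068 177.6
0.2477 88.1
0.2094 -2.4
tip [0.4586 0.2051 0.0645] [[286.5 164.9]]
tip [0.4502 0.1259 0.0645] [[267.  175.5]]
tip [0.4497 0.0465 0.0645] [[248.3 187.8]]
(0.499, -0.27) top z.08/.034 [[365.4, 247.7], [362.8, 247.6]] scene [[172.7, 250.9], [175.6, 263.8], [177.0, 269.7]]
(0.499, -0.274) top z.08/.034 [[366.7, 247.7], [364.0, 247.6]] scene [[171.5, 251.8], [174.4, 264.7], [175.8, 270.6]]
(0.502, -0.272) top z.08/.034 [[366.0, 246.8], [363.4, 246.7]] scene [[172.9, 251.9], [175.8, 264.8], [177.1, 270.7]]
```

View pics/wt.png

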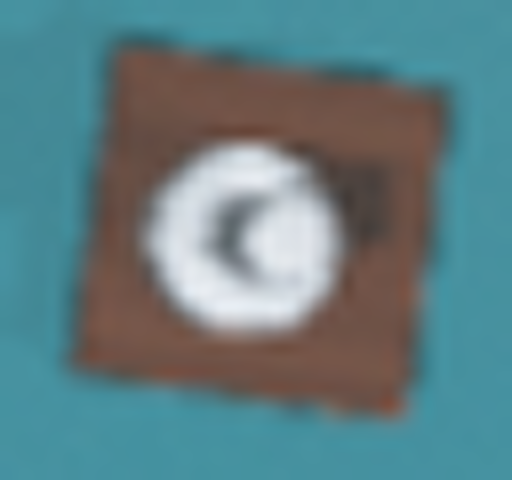

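View pics/ws.png

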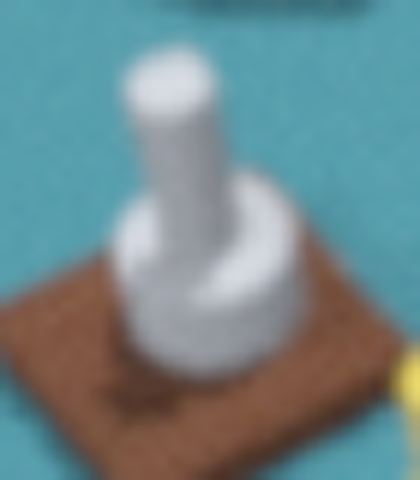

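```bash
cat >> h.py <<'E'
from scipy.spatial.transform import Rotation as Ro
def plan(target,rpy,n=1):
    o=robot.get_obs(); R=Ro.from_euler("xyz",o["tcp_rot"],degrees=True); T=Ro.from_euler("xyz",rpy,degrees=True)
    d=(np.array(target)-o["eef_pos"])/n; rv=(R.inv()*T).as_rotvec()/n
    for i in range(n):
        Ri=R*Ro.from_rotvec(rv*i); print((Ri.inv().apply(d)*1000).round(1).tolist(),np.degrees(rv).round(2).tolist())
def st():
    o=robot.get_obs(); print(round(o["clock"],2),(o["eef_pos"]*1000).round(2),o["tcp_rot"].round(2),"F",o["ft_force"].round(2),"gap",round(o["finger_gap"],3))
E
python3 -c "
from h import *
st();plan([.455,.205,.15],[180,0,177.7],9)"
```

```text
0.3 [251.07 544.88 239.26] [-179.97   -0.    155.26] F [-0.22  0.77 -0.31] gap 1.0
[-36.4, -24.8, 9.9] [-0.0, -0.0, -2.49]
[-35.3, -26.4, 9.9] [-0.0, -0.0, -2.49]
[-34.1, -27.9, 9.9] [-0.0, -0.0, -2.49]
[-32.8, -29.3, 9.9] [-0.0, -0.0, -2.49]
[-31.5, -30.7, 9.9] [-0.0, -0.0, -2.49]
[-30.2, -32.1, 9.9] [-0.0, -0.0, -2.49]
[-28.7, -33.4, 9.9] [-0.0, -0.0, -2.49]
[-27.3, -34.6, 9.9] [-0.0, -0.0, -2.49]
[-25.7, -35.7, 9.9] [-0.0, -0.0, -2.49]
```

jog_arm(
  targets=[
    [-36, -25, 10, 0, 0, -2.5, 1],
    [-35, -26, 10, 0, 0, -2.5, 1],
    [-34, -28, 10, 0, 0, -2.5, 1],
    [-33, -29, 10, 0, 0, -2.5, 1],
    [-31.5, -31, 10, 0, 0, -2.5, 1],
    [-30, -32, 10, 0, 0, -2.5, 1],
    [-29, -33, 10, 0, 0, -2.5, 1],
    [-27, -35, 10, 0, 0, -2.5, 1],
    [-26, -36, 10, 0, 0, -2.5, 1],
    [0, 0, 0, 0, 0, 0, 1],
  ],
  force=20,
)

```text
clock: 1.55
eef_pos: [0.462, 0.1965, 0.1457]
tcp_rot: [180.0, 0.0, 178.6]
ft_force: [0.1, -0.4, 1.0]
finger_gap: 0.007
```

```bash
python3 -c "
from h import *
st();plan([.455,.205,.095],[180,0,177.7],2)"
```

```text
1.55 [462.05 196.55 145.66] [1.7998e+02 3.0000e-02 1.7863e+02] F [ 0.11 -0.4   1.01] gap 0.007
[3.6, 4.1, 25.3] [0.01, 0.02, 0.46]
[3.7, 4.1, 25.3] [0.01, 0.02, 0.46]
```

jog_arm(
  targets=[
    [4, 4, 25, 0, 0, 0.5, 1],
    [3.5, 4, 25, 0, 0, 0.5, 1],
    [0, 0, 0, 0, 0, 0, 1],
    [0, 0, 0, 0, 0, 0, 1],
  ],
)

```text
clock: 2.05
eef_pos: [0.4545, 0.2075, 0.0974]
tcp_rot: [179.8, 0.2, 177.6]
ft_force: [-0.1, -0.6, 0.7]
finger_gap: 0.001
```

```bash
python3 -c "
from h import *
st();plan([.455,.205,.086],[180,0,177.7],1)
for n in('scene','top'):
    s=robot.snapshot(n)
    p=proj(s,[.4586,.205,.0645])[0]; a=int(p[0]),int(p[1]); print(a)
    cv2.imwrite('pics/p1'+n+'.png',cv2.resize(s['image'][a[1]-50:a[1]+50,a[0]-60:a[0]+60],None,fx=6,fy=6,interpolation=2))
"
```

```text
2.05 [454.54 207.47  97.35] [179.81   0.18 177.56] F [-0.11 -0.64  0.74] gap 0.001
[-0.5, -2.5, 11.3] [0.19, 0.18, -0.14]
(286, 164)
(217, 262)
```

View pics/p1scene.png

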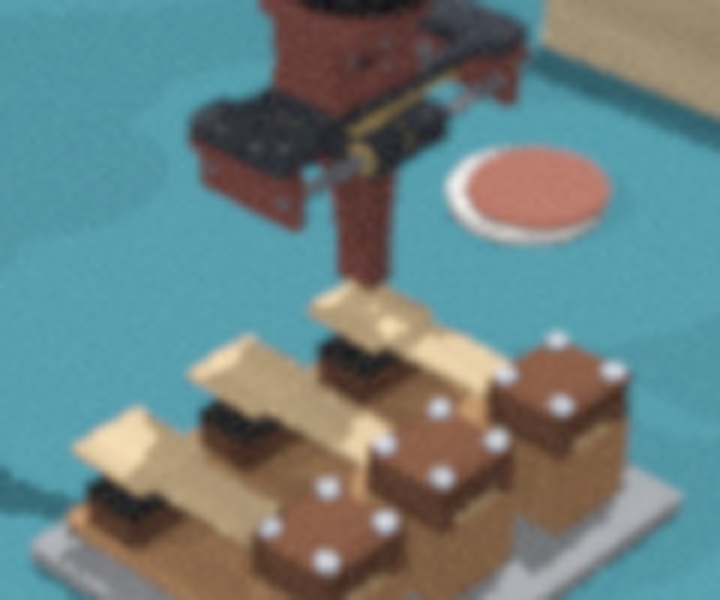

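The fingers are centred over the left (+y) paddle, at crop (365,280). Now I'll come down.

jog_arm(
  targets=[
    [-0.5, -2.5, 8, 0.2, 0.2, 0, 1],
    [0, 0, 3, 0, 0, 0, 1],
    [0, 0, 0, 0, 0, 0, 1],
  ],
)

```text
clock: 2.52
eef_pos: [0.4559, 0.2048, 0.0872]
tcp_rot: [180.0, 0.1, 177.5]
ft_force: [0.3, -0.1, 0.3]
finger_gap: 0.006
```

jog_arm(
  targets=[
    [0, 0, 3, 0, 0, 0, 1],
    [0, 0, 2, 0, 0, 0, 1],
    [0, 0, 2, 0, 0, 0, 1],
    [0, 0, 0, 0, 0, 0, 1],
  ],
)

```text
clock: 3.02
eef_pos: [0.4561, 0.2048, 0.0799]
tcp_rot: [180.0, 0.1, 177.5]
ft_force: [-0.4, -0.0, 0.2]
finger_gap: 0.003
```

jog_arm(
  targets=[
    [0, 0, 2, 0, 0, 0, 1],
    [0, 0, 2, 0, 0, 0, 1],
    [0, 0, 0, 0, 0, 0, 1],
  ],
)

```text
clock: 3.4
eef_pos: [0.4562, 0.2049, 0.0761]
tcp_rot: [179.9, 0.2, 177.5]
ft_force: [-0.6, -0.3, 1.6]
finger_gap: 0.004
```

jog_arm(
  targets=[
    [0, 0, 2, 0, 0, 0, 1],
    [0, 0, 0, 0, 0, 0, 1],
  ],
)

```text
clock: 3.65
eef_pos: [0.4564, 0.2049, 0.0743]
tcp_rot: [179.9, 0.2, 177.5]
ft_force: [0.2, -0.9, 1.5]
finger_gap: 0.006
```

jog_arm(
  targets=[
    [0, 0, 2, 0, 0, 0, 1],
    [0, 0, 0, 0, 0, 0, 1],
  ],
)

```text
clock: 3.9
eef_pos: [0.4565, 0.2049, 0.0724]
tcp_rot: [179.9, 0.2, 177.5]
ft_force: [-0.2, -0.7, 1.7]
finger_gap: 0.006
```

jog_arm(
  targets=[
    [0, 0, 2, 0, 0, 0, 1],
    [0, 0, 0, 0, 0, 0, 1],
  ],
)

```text
clock: 4.15
eef_pos: [0.4566, 0.2049, 0.0705]
tcp_rot: [179.9, 0.2, 177.5]
ft_force: [-0.2, -1.0, 2.6]
finger_gap: 0.011
```

jog_arm(
  targets=[
    [0, 0, 2, 0, 0, 0, 1],
    [0, 0, 0, 0, 0, 0, 1],
  ],
)

```text
clock: 4.4
eef_pos: [0.4568, 0.2049, 0.0687]
tcp_rot: [179.9, 0.3, 177.5]
ft_force: [-0.6, -0.5, 2.6]
finger_gap: 0.01
```

jog_arm(
  targets=[
    [0, 0, 1, 0, 0, 0, 1],
    [0, 0, 0, 0, 0, 0, 1],
  ],
)

```text
clock: 4.65
eef_pos: [0.4569, 0.205, 0.0685]
tcp_rot: [179.9, 0.3, 177.5]
ft_force: [-2.4, -0.5, 4.1]
finger_gap: 0.005
```

jog_arm(
  targets=[
    [0, 0, 0.7, 0, 0, 0, 1],
    [0, 0, 0, 0, 0, 0, 1],
  ],
)

```text
clock: 4.9
eef_pos: [0.4568, 0.205, 0.0684]
tcp_rot: [179.9, 0.3, 177.5]
ft_force: [-1.3, -0.9, 5.1]
finger_gap: 0.008
```

jog_arm(
  targets=[
    [0, 0, 1.5, 0, 0, 0, 1],
  ],
)

```text
clock: 5.03
eef_pos: [0.4569, 0.2051, 0.0677]
tcp_rot: [179.9, 0.3, 177.5]
ft_force: [-4.3, -1.6, 11.4]
finger_gap: 0.003
```

jog_arm(
  targets=[
    [0, 0, 1.5, 0, 0, 0, 1],
  ],
)

```text
clock: 5.15
eef_pos: [0.457, 0.2052, 0.0675]
tcp_rot: [179.9, 0.3, 177.5]
ft_force: [-4.7, -2.7, 12.9]
finger_gap: 0.001
```

jog_arm(
  targets=[
    [0, 0, 1.5, 0, 0, 0, 1],
  ],
)

```text
clock: 5.28
eef_pos: [0.457, 0.2053, 0.0675]
tcp_rot: [179.9, 0.4, 177.5]
ft_force: [-6.3, -2.4, 12.2]
finger_gap: 0.003
```

jog_arm(
  targets=[
    [0, 0, -2, 0, 0, 0, 1],
    [0, 0, -4, 0, 0, 0, 1],
    [0, 0, -6, 0, 0, 0, 1],
    [0, 0, -8, 0, 0, 0, 1],
    [0, 0, -8, 0, 0, 0, 1],
    [0, 0, 0, 0, 0, 0, 1],
  ],
)

```text
clock: 6.02
eef_pos: [0.4565, 0.2052, 0.0961]
tcp_rot: [179.9, 0.3, 177.5]
ft_force: [0.4, -0.8, -0.3]
finger_gap: 0.004
```

```bash
python3 -c "
from h import *
st();plan([.447,.126,.0865],[180,0,177.7],3)"
```

```text
6.03 [456.46 205.16  96.09] [179.88   0.28 177.53] F [ 0.43 -0.77 -0.32] gap 0.004
[2.0, -26.5, 3.1] [0.04, 0.09, -0.06]
[2.1, -26.5, 3.2] [0.04, 0.09, -0.06]
[2.1, -26.5, 3.2] [0.04, 0.09, -0.06]
```

jog_arm(
  targets=[
    [2, -26.5, 0, 0, 0.2, 0, 1],
    [2, -26.5, 0, 0, 0.1, 0, 1],
    [2, -26.5, 0, 0, 0, 0, 1],
    [0, 0, 4, 0, 0, 0, 1],
    [0, 0, 4, 0, 0, 0, 1],
    [0, 0, 0, 0, 0, 0, 1],
  ],
)

```text
clock: 6.78
eef_pos: [0.4465, 0.1255, 0.0862]
tcp_rot: [179.8, -0.1, 177.6]
ft_force: [-0.0, 0.1, 0.2]
finger_gap: 0.007
```

```bash
python3 -c "
from h import *
st();plan([.447,.126,.0825],[180,0,177.7],1)"
```

```text
6.78 [446.5  125.53  86.21] [ 1.7984e+02 -9.0000e-02  1.7762e+02] F [-0.02  0.12  0.16] gap 0.007
[-0.5, 0.5, 3.7] [0.16, -0.09, -0.08]
```

jog_arm(
  targets=[
    [0, 0, 3, 0, 0, 0, 1],
    [0, 0, 3, 0, 0, 0, 1],
    [0, 0, 2, 0, 0, 0, 1],
    [0, 0, 0, 0, 0, 0, 1],
  ],
)

```text
clock: 7.28
eef_pos: [0.4466, 0.1266, 0.0784]
tcp_rot: [179.9, -0.1, 177.7]
ft_force: [-1.1, -1.4, 3.0]
finger_gap: 0.007
```

jog_arm(
  targets=[
    [0, 0, 2, 0, 0, 0, 1],
    [0, 0, 0, 0, 0, 0, 1],
  ],
)

```text
clock: 7.52
eef_pos: [0.4466, 0.1266, 0.0769]
tcp_rot: [179.9, -0.1, 177.7]
ft_force: [-1.4, -0.4, 4.5]
finger_gap: 0.006
```

jog_arm(
  targets=[
    [0, 0, 2, 0, 0, 0, 1],
    [0, 0, 0, 0, 0, 0, 1],
  ],
)

```text
clock: 7.78
eef_pos: [0.4467, 0.1266, 0.0753]
tcp_rot: [179.8, -0.0, 177.7]
ft_force: [-2.6, -1.8, 4.9]
finger_gap: 0.009
```

jog_arm(
  targets=[
    [0, 0, 2, 0, 0, 0, 1],
    [0, 0, 0, 0, 0, 0, 1],
  ],
)

```text
clock: 8.02
eef_pos: [0.4468, 0.1266, 0.0739]
tcp_rot: [179.8, -0.0, 177.7]
ft_force: [-3.8, -1.5, 5.3]
finger_gap: 0.003
```

jog_arm(
  targets=[
    [0, 0, 2, 0, 0, 0, 1],
    [0, 0, 0, 0, 0, 0, 1],
  ],
)

```text
clock: 8.28
eef_pos: [0.4469, 0.1267, 0.0727]
tcp_rot: [179.8, 0.0, 177.7]
ft_force: [-3.7, -0.9, 6.5]
finger_gap: 0.011
```

jog_arm(
  targets=[
    [0, 0, 2.5, 0, 0, 0, 1],
    [0, 0, 0, 0, 0, 0, 1],
  ],
)

```text
clock: 8.52
eef_pos: [0.447, 0.1267, 0.0713]
tcp_rot: [179.8, 0.1, 177.7]
ft_force: [-4.1, -1.6, 7.4]
finger_gap: 0.006
```

jog_arm(
  targets=[
    [0, 0, 2.5, 0, 0, 0, 1],
    [0, 0, 0, 0, 0, 0, 1],
  ],
)

```text
clock: 8.78
eef_pos: [0.4471, 0.1267, 0.0703]
tcp_rot: [179.8, 0.1, 177.7]
ft_force: [-4.9, -2.1, 7.7]
finger_gap: 0.0
```

jog_arm(
  targets=[
    [0, 0, 1.5, 0, 0, 0, 1],
  ],
)

```text
clock: 8.9
eef_pos: [0.4472, 0.1267, 0.0696]
tcp_rot: [179.8, 0.1, 177.7]
ft_force: [-4.7, -1.9, 8.3]
finger_gap: 0.005
```

jog_arm(
  targets=[
    [0, 0, 2, 0, 0, 0, 1],
  ],
)

```text
clock: 9.02
eef_pos: [0.4473, 0.1267, 0.0684]
tcp_rot: [179.8, 0.1, 177.7]
ft_force: [-3.8, -1.8, 9.3]
finger_gap: 0.004
```

jog_arm(
  targets=[
    [0, 0, 2, 0, 0, 0, 1],
  ],
)

```text
clock: 9.15
eef_pos: [0.4474, 0.1267, 0.0674]
tcp_rot: [179.8, 0.2, 177.7]
ft_force: [-5.7, -2.4, 11.4]
finger_gap: 0.007
```

jog_arm(
  targets=[
    [0, 0, 2, 0, 0, 0, 1],
  ],
)

```text
clock: 9.28
eef_pos: [0.4475, 0.1268, 0.067]
tcp_rot: [179.8, 0.2, 177.7]
ft_force: [-7.0, -2.1, 13.3]
finger_gap: 0.001
```

jog_arm(
  targets=[
    [0, 0, 2, 0, 0, 0, 1],
  ],
)

```text
clock: 9.4
eef_pos: [0.4475, 0.1268, 0.0669]
tcp_rot: [179.8, 0.2, 177.7]
ft_force: [-8.1, -0.9, 15.0]
finger_gap: 0.004
```

jog_arm(
  targets=[
    [0, 0, -2, 0, 0, 0, 1],
    [0, 0, -4, 0, 0, 0, 1],
    [0, 0, -6, 0, 0, 0, 1],
    [0, 0, -8, 0, 0, 0, 1],
    [0, 0, -8, 0, 0, 0, 1],
    [0, 0, 0, 0, 0, 0, 1],
  ],
)

```text
clock: 10.15
eef_pos: [0.447, 0.1269, 0.0966]
tcp_rot: [179.8, 0.2, 177.7]
ft_force: [0.2, -0.1, 0.7]
finger_gap: 0.004
```

```bash
python3 -c "
from h import *
st();plan([.4465,.0465,.0945],[180,0,177.7],3)"
```

```text
10.15 [446.98 126.93  96.65] [179.75   0.18 177.73] F [ 0.18 -0.08  0.68] gap 0.004
[-0.9, -26.8, 0.6] [0.08, 0.06, 0.01]
[-0.9, -26.8, 0.6] [0.08, 0.06, 0.01]
[-0.9, -26.8, 0.7] [0.08, 0.06, 0.01]
```

jog_arm(
  targets=[
    [-1, -27, 0, 0.2, 0.2, 0, 1],
    [-1, -27, 0, 0, 0, 0, 1],
    [-1, -27, 0, 0, 0, 0, 1],
    [0, 0, 4, 0, 0, 0, 1],
    [0, 0, 4, 0, 0, 0, 1],
    [0, 0, 0, 0, 0, 0, 1],
  ],
)

```text
clock: 10.9
eef_pos: [0.4462, 0.0456, 0.0858]
tcp_rot: [179.9, -0.2, 177.8]
ft_force: [-0.3, -0.6, -0.3]
finger_gap: 0.002
```

```bash
python3 -c "
from h import *
st();plan([.4465,.0465,.0825],[180,0,177.7],1)"
```

```text
10.9 [446.23  45.58  85.82] [ 1.7988e+02 -1.5000e-01  1.7784e+02] F [-0.27 -0.65 -0.25] gap 0.002
[-0.2, 0.9, 3.3] [0.12, -0.15, 0.14]
```

jog_arm(
  targets=[
    [0, 1, 3, 0, 0, 0, 1],
    [0, 0, 3, 0, 0, 0, 1],
    [0, 0, 2, 0, 0, 0, 1],
    [0, 0, 0, 0, 0, 0, 1],
  ],
)

```text
clock: 11.4
eef_pos: [0.4464, 0.0477, 0.0779]
tcp_rot: [179.9, -0.1, 178.0]
ft_force: [-1.3, -0.9, 1.8]
finger_gap: 0.007
```

jog_arm(
  targets=[
    [0, 0, 2, 0, 0, 0, 1],
    [0, 0, 0, 0, 0, 0, 1],
  ],
)

```text
clock: 11.65
eef_pos: [0.4465, 0.0477, 0.0763]
tcp_rot: [179.9, -0.1, 178.0]
ft_force: [-2.1, -0.9, 3.1]
finger_gap: 0.004
```

jog_arm(
  targets=[
    [0, 0, 2, 0, 0, 0, 1],
    [0, 0, 0, 0, 0, 0, 1],
  ],
)

```text
clock: 11.9
eef_pos: [0.4466, 0.0477, 0.0745]
tcp_rot: [179.9, -0.1, 178.0]
ft_force: [-1.2, -0.7, 3.1]
finger_gap: 0.008
```

jog_arm(
  targets=[
    [0, 0, 2, 0, 0, 0, 1],
    [0, 0, 0, 0, 0, 0, 1],
  ],
)

```text
clock: 12.15
eef_pos: [0.4468, 0.0477, 0.0728]
tcp_rot: [179.9, -0.0, 177.9]
ft_force: [-1.4, -0.2, 3.1]
finger_gap: 0.004
```

jog_arm(
  targets=[
    [0, 0, 2, 0, 0, 0, 1],
    [0, 0, 0, 0, 0, 0, 1],
  ],
)

```text
clock: 12.4
eef_pos: [0.4469, 0.0477, 0.0709]
tcp_rot: [179.9, -0.0, 177.9]
ft_force: [-2.1, -0.4, 5.2]
finger_gap: 0.004
```

jog_arm(
  targets=[
    [0, 0, 2, 0, 0, 0, 1],
    [0, 0, 0, 0, 0, 0, 1],
  ],
)

```text
clock: 12.65
eef_pos: [0.447, 0.0477, 0.0693]
tcp_rot: [179.9, 0.0, 178.0]
ft_force: [-2.5, -0.7, 6.4]
finger_gap: 0.002
```

jog_arm(
  targets=[
    [0, 0, 1.5, 0, 0, 0, 1],
  ],
)

```text
clock: 12.78
eef_pos: [0.4471, 0.0477, 0.0682]
tcp_rot: [179.9, 0.0, 177.9]
ft_force: [-2.1, -0.4, 6.8]
finger_gap: 0.011
```

jog_arm(
  targets=[
    [0, 0, 1.5, 0, 0, 0, 1],
  ],
)

```text
clock: 12.9
eef_pos: [0.4472, 0.0477, 0.0674]
tcp_rot: [179.9, 0.1, 178.0]
ft_force: [-5.2, -1.5, 11.3]
finger_gap: 0.009
```

jog_arm(
  targets=[
    [0, 0, 1.5, 0, 0, 0, 1],
  ],
)

```text
clock: 13.02
eef_pos: [0.4473, 0.0478, 0.0672]
tcp_rot: [179.9, 0.1, 178.0]
ft_force: [-5.9, -0.9, 13.8]
finger_gap: 0.004
```

jog_arm(
  targets=[
    [0, 0, 1.5, 0, 0, 0, 1],
  ],
)

```text
clock: 13.15
eef_pos: [0.4473, 0.0478, 0.0671]
tcp_rot: [179.9, 0.1, 178.0]
ft_force: [-6.6, -1.3, 13.3]
finger_gap: 0.007
```

Push at the stop: left about 2.7 N, middle about 10 N, right about 6.8 N. Left is clearly the softest. Next I'll fetch the weight.

jog_arm(
  targets=[
    [0, 0, -2, 0, 0, 0, 1],
    [0, 0, -4, 0, 0, 0, 1],
    [0, 0, -8, 0, 0, 0, 1],
    [0, 0, -15, 0, 0, 0, 1],
    [0, 0, -25, 0, 0, 0, 1],
    [0, 0, -20, 0, 0, 0, 1],
    [0, 0, 0, 0, 0, 0, 0.5],
  ],
)

```text
clock: 14.02
eef_pos: [0.4471, 0.0481, 0.1445]
tcp_rot: [179.8, 0.1, 178.0]
ft_force: [1.1, -0.6, -0.2]
finger_gap: 0.084
```

```bash
python3 -c "
from h import *
st();plan([.501,-.270,.140],[180,0,177.7],9)"
```

```text
14.03 [447.07  48.09 144.46] [1.7984e+02 6.0000e-02 1.7798e+02] F [ 1.14 -0.63 -0.23] gap 0.084
[-7.2, -35.1, 0.4] [0.02, 0.01, 0.03]
[-7.3, -35.1, 0.4] [0.02, 0.01, 0.03]
[-7.3, -35.1, 0.4] [0.02, 0.01, 0.03]
[-7.3, -35.1, 0.4] [0.02, 0.01, 0.03]
[-7.3, -35.1, 0.4] [0.02, 0.01, 0.03]
[-7.3, -35.1, 0.5] [0.02, 0.01, 0.03]
[-7.3, -35.1, 0.5] [0.02, 0.01, 0.03]
[-7.4, -35.1, 0.5] [0.02, 0.01, 0.03]
[-7.4, -35.1, 0.5] [0.02, 0.01, 0.03]
```

jog_arm(
  targets=[
    [-7.3, -35, 0.5, 0, 0, 0, 0.5],
    [-7.3, -35, 0.5, 0, 0, 0, 0.5],
    [-7.3, -35, 0.5, 0, 0, 0, 0.5],
    [-7.3, -35, 0.5, 0, 0, 0, 0.5],
    [-7.3, -35, 0.5, 0, 0, 0, 0.5],
    [-7.3, -35, 0.5, 0, 0, 0, 0.5],
    [-7.3, -35, 0.5, 0, 0, 0, 0.5],
    [-7.3, -35, 0.5, 0, 0, 0, 0.5],
    [-7.3, -30, 0.5, 0, 0, 0, 0.5],
    [0, 0, 0, 0, 0, 0, 0.5],
  ],
)

```text
clock: 15.28
eef_pos: [0.5016, -0.2716, 0.1275]
tcp_rot: [179.5, -0.5, 178.1]
ft_force: [0.4, 0.0, -0.3]
finger_gap: 0.498
```

```bash
python3 -c "
from h import *
st();plan([.501,-.270,.105],[180,0,177.7],2)
s=robot.snapshot('scene')
cv2.imwrite('pics/g1.png',cv2.resize(s['image'][200:300,130:240],None,fx=6,fy=6,interpolation=2))
"
```

```text
15.28 [ 501.6  -271.56  127.51] [179.46  -0.48 178.14] F [ 0.38  0.03 -0.29] gap 0.498
[0.2, 0.7, 11.3] [0.27, -0.24, 0.22]
[0.3, 0.7, 11.3] [0.27, -0.24, 0.22]
```

View pics/g1.png

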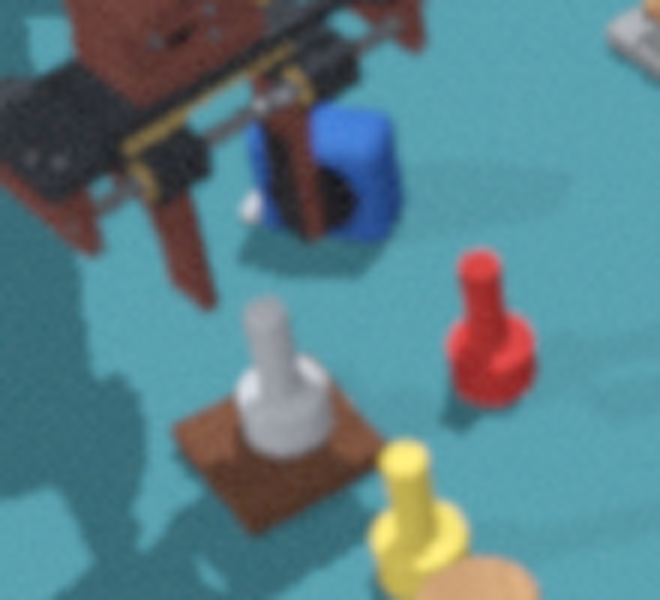

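```bash
python3 -c "
from h import *
s=robot.snapshot('scene')
R=Ro.from_euler('xyz',robot.get_obs()['tcp_rot'],degrees=True); e=robot.get_obs()['eef_pos']
for y in(-.022,0,.022):
  for x in(-.01,.01):
    p=e+R.apply([x,y,.017]); print(y,x,((proj(s,p)[0]-[130,200])*6).round(0))
print(((proj(s,[.501,-.270,.08])[0]-[130,200])*6).round(0),((proj(s,[.499,-.270,.08])[0]-[130,200])*6).round(0),((proj(s,[.505,-.270,.08])[0]-[130,200])*6).round(0),((proj(s,[.501,-.274,.08])[0]-[130,200])*6).round(0))
"
```

```text
-0.022 -0.01 [220. 294.]
-0.022 0.01 [190. 270.]
0 -0.01 [264. 265.]
0 0.01 [234. 242.]
0.022 -0.01 [307. 237.]
0.022 0.01 [277. 214.]
[259. 308.] [256. 306.] [266. 312.] [252. 313.]
```

jog_arm(
  targets=[
    [0, 2, 11, 0.3, -0.2, 0, 0.5],
    [0, 2, 11, 0.2, -0.2, 0, 0.5],
    [0, 0, 0, 0, 0, 0, 0.5],
  ],
)

```text
clock: 15.75
eef_pos: [0.5014, -0.2624, 0.1039]
tcp_rot: [179.9, -0.1, 178.4]
ft_force: [-1.3, 0.3, 0.4]
finger_gap: 0.5
```

```bash
python3 -c "
from h import *
st()
s=robot.snapshot('scene')
cv2.imwrite('pics/g2.png',cv2.resize(s['image'][220:290,140:210],None,fx=8,fy=8,interpolation=2))
s=robot.snapshot('top')
cv2.imwrite('pics/g2t.png',cv2.resize(s['image'][200:300,310:430],None,fx=6,fy=6,interpolation=2))
"
```

```text
15.75 [ 501.43 -262.42  103.85] [ 1.7990e+02 -7.0000e-02  1.7842e+02] F [-1.3   0.26  0.35] gap 0.5
```

View pics/g2.png

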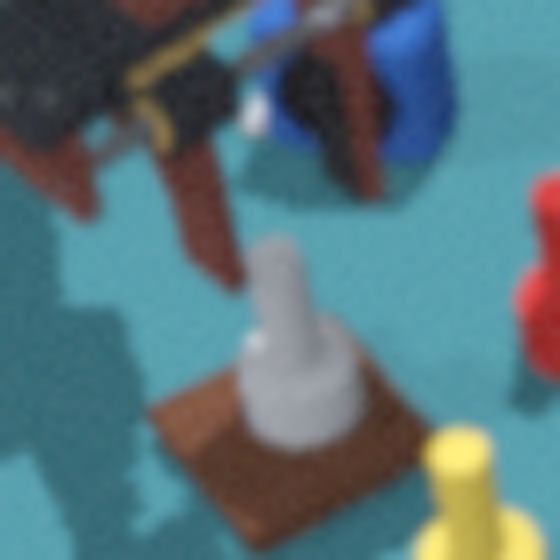

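View pics/g2t.png

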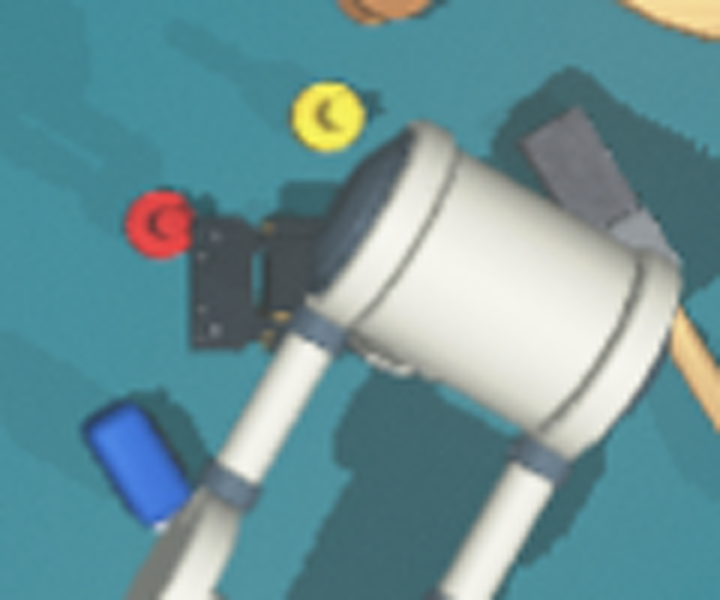

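```bash
python3 -c "
from h import *
s=robot.snapshot('scene')
R=Ro.from_euler('xyz',robot.get_obs()['tcp_rot'],degrees=True); e=robot.get_obs()['eef_pos']
im=cv2.resize(s['image'][220:290,140:210],None,fx=8,fy=8,interpolation=2)
T=lambda p:tuple(int(v) for v in ((proj(s,p)[0]-[140,220]+.5)*8-.5).round())
for y in(-.022,-.0355,.022,.0355):
  for x in(-.01,.01):
    cv2.circle(im,T(e+R.apply([x,y,.017])),3,(0,255,0),-1)
for a in np.linspace(0,6.28,24):
  for z,r in((.08,.009),(.034,.019),(.012,.019)):
    cv2.circle(im,T([.5005+r*np.cos(a),-.270+r*np.sin(a),z]),1,(0,255,255),-1)
cv2.imwrite('pics/g3.png',im)
"
```

```text
(no output)
```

View pics/g3.png

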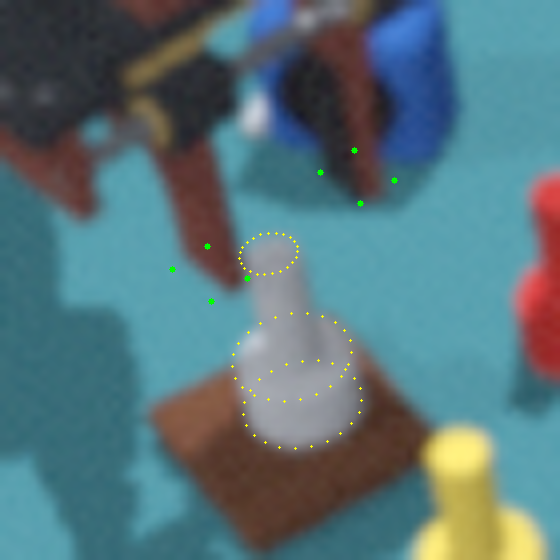

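The overlay of my weight estimate (yellow circles at about (275,250) and (298,410)) matches the picture to about 1 mm. The finger corners also agree. Moving y back to -0.270 and descending.

jog_arm(
  targets=[
    [0, -7, 0, 0, 0, 0, 0.5],
    [0, 0, 0, 0, 0, 0, 0.5],
  ],
)

```text
clock: 16.15
eef_pos: [0.5023, -0.2712, 0.1066]
tcp_rot: [-180.0, 0.1, 178.4]
ft_force: [0.2, -0.1, -0.4]
finger_gap: 0.498
```

```bash
python3 -c "
from h import *
st();plan([.501,-.270,.058],[180,0,177.7],4)"
```

```text
16.15 [ 502.29 -271.24  106.61] [-1.7997e+02  1.3000e-01  1.7838e+02] F [ 0.21 -0.14 -0.45] gap 0.498
[0.4, 0.3, 12.2] [-0.01, 0.03, 0.17]
[0.4, 0.3, 12.2] [-0.01, 0.03, 0.17]
[0.3, 0.3, 12.2] [-0.01, 0.03, 0.17]
[0.3, 0.3, 12.2] [-0.01, 0.03, 0.17]
```

jog_arm(
  targets=[
    [0.5, 0.5, 12, 0, 0, 0.1, 0.5],
    [0.5, 0.5, 12, 0, 0, 0.1, 0.5],
    [0, 0, 12, 0, 0, 0.1, 0.5],
    [0, 0, 9, 0, 0, 0, 0.5],
    [0, 0, 0, 0, 0, 0, 0.5],
    [0, 0, 0, 0, 0, 0, 0.5],
  ],
)

```text
clock: 16.9
eef_pos: [0.5008, -0.27, 0.0571]
tcp_rot: [180.0, 0.0, 178.0]
ft_force: [-1.0, 0.7, -0.6]
finger_gap: 0.498
```

```bash
python3 -c "
from h import *
st();plan([.501,-.270,.058],[180,0,177.7],1)"
```

```text
16.9 [ 500.77 -270.01   57.12] [1.7996e+02 3.0000e-02 1.7803e+02] F [-0.96  0.72 -0.62] gap 0.498
[-0.2, 0.0, -0.9] [0.04, 0.03, 0.33]
```

Close with 25 N.

jog_arm(
  targets=[
    [0, 0, 0, 0, 0, 0, 1],
    [0, 0, 0, 0, 0, 0, 1],
    [0, 0, 0, 0, 0, 0, 1],
    [0, 0, 0, 0, 0, 0, 1],
    [0, 0, 0, 0, 0, 0, 1],
    [0, 0, 0, 0, 0, 0, 1],
  ],
  force=25,
)

```text
clock: 17.65
eef_pos: [0.5014, -0.2701, 0.0583]
tcp_rot: [-180.0, 0.1, 178.0]
ft_force: [0.9, 0.5, -0.9]
finger_gap: 0.202
```

jog_arm(
  targets=[
    [0, 0, -5, 0, 0, 0, 1],
    [0, 0, -10, 0, 0, 0, 1],
    [0, 0, -20, 0, 0, 0, 1],
    [0, 0, -30, 0, 0, 0, 1],
    [0, 0, -30, 0, 0, 0, 1],
    [0, 0, -20, 0, 0, 0, 1],
    [0, 0, 0, 0, 0, 0, 1],
  ],
)

```text
clock: 18.52
eef_pos: [0.5012, -0.2703, 0.1831]
tcp_rot: [-179.9, 0.3, 178.0]
ft_force: [1.3, -1.0, -3.3]
finger_gap: 0.202
```

```bash
python3 -c "
from h import *
st();plan([.4586,.205,.175],[180,0,177.7],11)
s=robot.snapshot('scene')
cv2.imwrite('pics/l1.png',cv2.resize(s['image'][170:300,110:240],None,fx=4.5,fy=4.5,interpolation=2))"
```

```text
18.52 [ 501.17 -270.33  183.13] [-179.89    0.3   178.03] F [ 1.25 -0.98 -3.31] gap 0.202
[5.4, 43.1, 0.6] [-0.01, 0.03, 0.03]
[5.4, 43.1, 0.6] [-0.01, 0.03, 0.03]
[5.4, 43.0, 0.6] [-0.01, 0.03, 0.03]
[5.4, 43.0, 0.7] [-0.01, 0.03, 0.03]
[5.4, 43.0, 0.7] [-0.01, 0.03, 0.03]
[5.5, 43.0, 0.7] [-0.01, 0.03, 0.03]
[5.5, 43.0, 0.7] [-0.01, 0.03, 0.03]
[5.5, 43.0, 0.7] [-0.01, 0.03, 0.03]
[5.5, 43.0, 0.7] [-0.01, 0.03, 0.03]
[5.6, 43.0, 0.7] [-0.01, 0.03, 0.03]
[5.6, 43.0, 0.7] [-0.01, 0.03, 0.03]
```

View pics/l1.png

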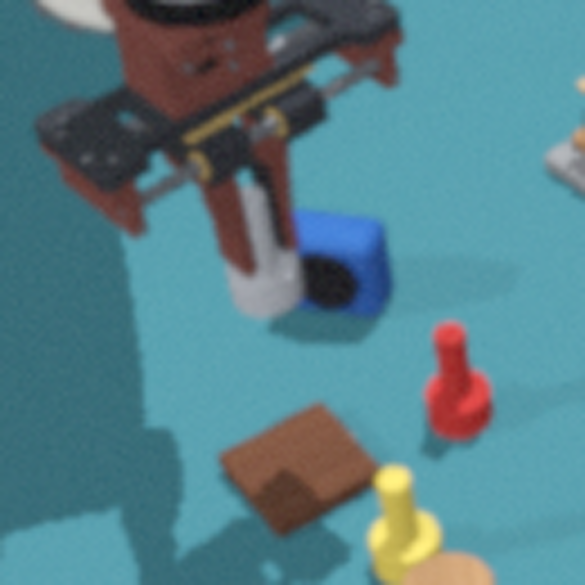

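The weight is held upright, with its base at crop (267,290), and the pad is empty. Carrying it to the left paddle.

jog_arm(
  targets=[
    [4, 25, 0, 0, 0, 0, 1],
    [5.5, 43, 0, 0, 0, 0, 1],
    [5.5, 43, 0, 0, 0, 0, 1],
    [5.5, 43, 0, 0, 0, 0, 1],
    [5.5, 43, 0, 0, 0, 0, 1],
    [5.5, 43, 0, 0, 0, 0, 1],
    [5.5, 43, 0, 0, 0, 0, 1],
    [5.5, 43, 0, 0, 0, 0, 1],
    [5.5, 43, 0, 0, 0, 0, 1],
    [5.5, 43, 0, 0, 0, 0, 1],
    [4, 30, 0, 0, 0, 0, 1],
    [2, 12, 0, 0, 0, 0, 1],
  ],
)

```text
clock: 20.08
eef_pos: [0.45, 0.1989, 0.1683]
tcp_rot: [-180.0, -0.9, 177.9]
ft_force: [-0.5, -0.8, -3.1]
finger_gap: 0.199
```

```bash
python3 -c "
from h import *
st();plan([.4586,.205,.130],[180,0,177.7],3)"
```

```text
20.07 [450.   198.88 168.32] [-179.99   -0.91  177.85] F [-0.46 -0.81 -3.13] gap 0.199
[-3.0, 2.1, 12.7] [-0.0, -0.3, 0.05]
[-2.9, 2.2, 12.7] [-0.0, -0.3, 0.05]
[-2.9, 2.2, 12.8] [-0.0, -0.3, 0.05]
```

jog_arm(
  targets=[
    [-3, 2, 10, 0, -0.3, 0, 1],
    [-3, 2, 10, 0, -0.3, 0, 1],
    [-3, 2, 10, 0, -0.3, 0, 1],
    [0, 0, 0, 0, 0, 0, 1],
  ],
)

```text
clock: 20.58
eef_pos: [0.4593, 0.2021, 0.1338]
tcp_rot: [-179.8, -0.1, 177.7]
ft_force: [0.6, 0.2, -2.5]
finger_gap: 0.2
```

Run:
```python
from h import *
st()
out=[]
for n,(u0,v0,u1,v1) in (("scene",(225,145,345,225)),("top",(200,225,290,285))):
    s=robot.snapshot(n); Z=6
    a=cv2.imread(f"pics/{n}0.png"); im=cv2.resize(a[v0:v1,u0:u1],None,fx=Z,fy=Z,interpolation=cv2.INTER_CUBIC)
    yaw=np.radians(-2.2); c,q=np.cos(yaw),np.sin(yaw); Rm=np.array([[c,-q],[q,c]])
    for t in((.4586,.2051),(.4502,.1259),(.4497,.0465)):
        for x,y in((-25,-22),(25,-22),(25,22),(-25,22),(0,0),(0,-22),(0,22),(25,-14),(25,14),(100,14),(100,-14)):
            w=np.array(t)+Rm@np.array([x,y])/1000
            p=((proj(s,[*w,.0645])[0]-[u0,v0]+.5)*Z-.5).round().astype(int)
            cv2.circle(im,tuple(int(i) for i in p),2,(255,0,255),-1)
    cv2.imwrite(f"pics/ov_{n}.png",im)
```

```text
20.57 [459.27 202.07 133.81] [-1.7982e+02 -1.1000e-01  1.7773e+02] F [ 0.63  0.19 -2.48] gap 0.2
```

View pics/ov_scene.png

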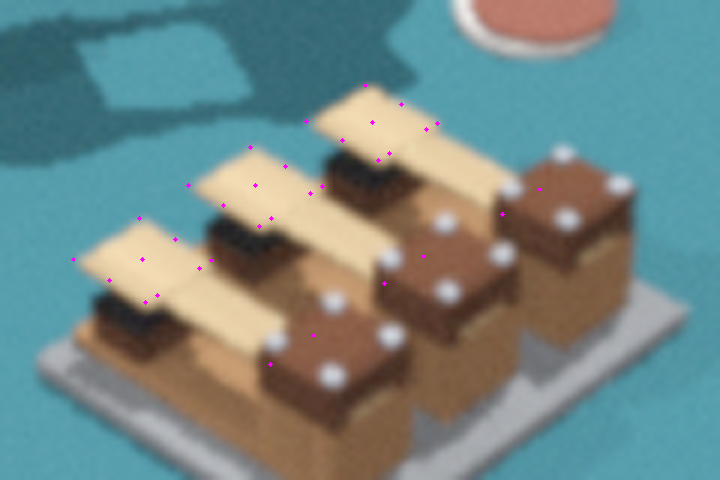

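View pics/ov_top.png

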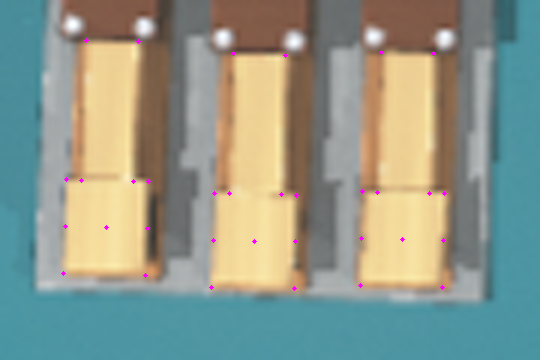

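```bash
python3 -c "
from h import *
T=Ro.from_euler('xyz',[180,0,177.7],degrees=True)*Ro.from_rotvec(np.radians([0,-6,0]))
print(T.as_euler('xyz',degrees=True),T.apply([0,0,-1]))
plan([.4545,.2053,.120],T.as_euler('xyz',degrees=True),3)"
```

```text
[180.    6.  177.7] [-0.10444425  0.00419491  0.9945219 ]
[1.8, 0.9, 5.1] [-0.04, -2.01, 0.01]
[1.9, 0.9, 5.0] [-0.04, -2.01, 0.01]
[2.1, 0.9, 4.9] [-0.04, -2.01, 0.01]
```

Up-axis leans toward −x by 6°, matching the expected sag.

jog_arm(
  targets=[
    [2, 1, 3, 0, -2, 0, 1],
    [2, 1, 3, 0, -2, 0, 1],
    [2, 1, 3, 0, -2, 0, 1],
    [0, 0, 0, 0, 0, 0, 1],
  ],
)

```text
clock: 21.18
eef_pos: [0.4537, 0.2058, 0.1266]
tcp_rot: [-179.9, 6.5, 177.7]
ft_force: [-0.2, 0.0, -2.6]
finger_gap: 0.2
```

```bash
python3 -c "
from h import *
st();plan([.4545,.2053,.115],[180,6,177.7],1)
s=robot.snapshot('scene')
cv2.imwrite('pics/pl1.png',cv2.resize(s['image'][110:220,220:345],None,fx=6,fy=6,interpolation=2))"
```

```text
21.18 [453.75 205.79 126.58] [-179.93    6.51  177.74] F [-0.16  0.01 -2.58] gap 0.2
[0.5, -0.4, 11.6] [-0.06, 0.51, 0.04]
```

View pics/pl1.png

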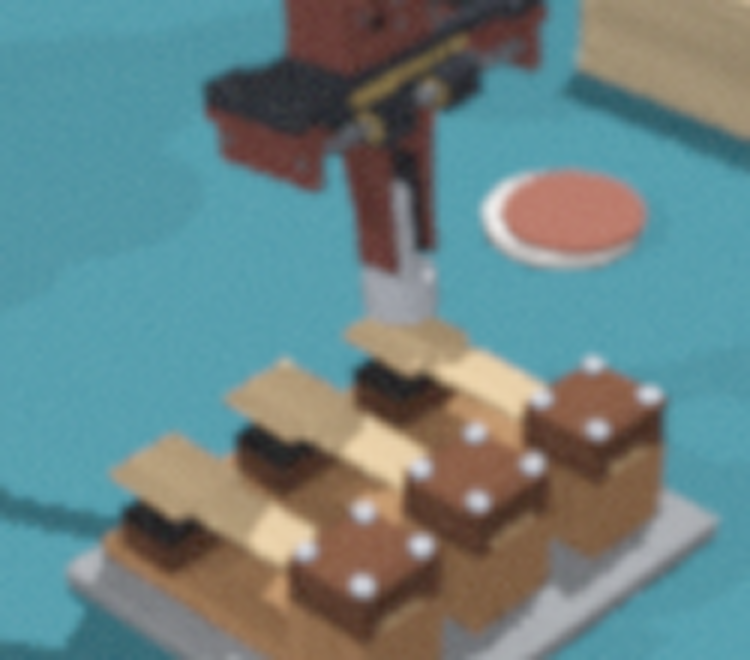

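jog_arm(
  targets=[
    [0, -0.4, 6, 0, 0, 0, 1],
    [0.2, 0, 5, 0, 0.3, 0, 1],
    [0, 0, 0, 0, 0, 0, 1],
  ],
)

```text
clock: 21.6
eef_pos: [0.4553, 0.2053, 0.1151]
tcp_rot: [-179.9, 6.2, 177.7]
ft_force: [0.1, 0.7, -2.9]
finger_gap: 0.197
```

jog_arm(
  targets=[
    [0.2, 0, 2, 0, 0, 0, 1],
    [0.2, 0, 2, 0, 0, 0, 1],
    [0, 0, 0, 0, 0, 0, 1],
  ],
)

```text
clock: 21.98
eef_pos: [0.4557, 0.2052, 0.1108]
tcp_rot: [-179.9, 6.1, 177.7]
ft_force: [-0.5, 0.1, -2.3]
finger_gap: 0.2
```

jog_arm(
  targets=[
    [0.2, 0, 2, 0, 0, 0, 1],
    [0.2, 0, 2, 0, 0, 0, 1],
    [0, 0, 0, 0, 0, 0, 1],
  ],
)

```text
clock: 22.35
eef_pos: [0.4559, 0.2052, 0.107]
tcp_rot: [-179.9, 6.2, 177.7]
ft_force: [0.3, -0.3, -1.8]
finger_gap: 0.2
```

```bash
python3 -c "
from h import *
st();plan([.4545,.2053,.1],[180,6,177.7],1)"
```

```text
22.35 [455.85 205.21 106.96] [-179.95    6.19  177.7 ] F [ 0.29 -0.29 -1.78] gap 0.2
[2.1, 0.0, 6.8] [-0.05, 0.19, 0.0]
```

jog_arm(
  targets=[
    [0.8, 0, 2, 0, 0, 0, 1],
    [0.8, 0, 2, 0, 0, 0, 1],
    [0.4, 0, 2, 0, 0, 0, 1],
    [0, 0, 0, 0, 0, 0, 1],
  ],
)

```text
clock: 22.85
eef_pos: [0.4552, 0.2054, 0.1013]
tcp_rot: [-180.0, 6.3, 177.7]
ft_force: [-0.5, -0.4, -1.2]
finger_gap: 0.202
```

```bash
python3 -c "
from h import *
st();plan([.4545,.2053,.0985],[180,6,177.7],1);st()
s=robot.snapshot('scene')
cv2.imwrite('pics/pl2.png',cv2.resize(s['image'][110:220,220:345],None,fx=6,fy=6,interpolation=2))"
```

```text
22.85 [455.18 205.38 101.25] [-179.98    6.33  177.7 ] F [-0.47 -0.44 -1.18] gap 0.202
[1.0, -0.1, 2.7] [-0.02, 0.33, -0.0]
22.85 [455.18 205.38 101.25] [-179.98    6.33  177.7 ] F [-0.47 -0.44 -1.18] gap 0.202
```

View pics/pl2.png

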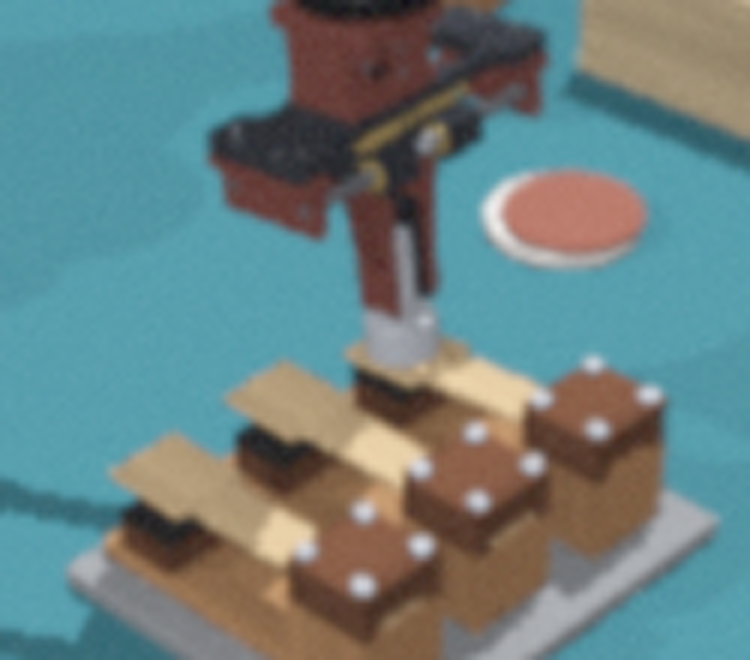

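jog_arm(
  targets=[
    [0.6, 0, 1.5, 0, 0, 0, 1],
    [0.4, 0, 1.5, 0, 0, 0, 1],
    [0, 0, 0, 0, 0, 0, 1],
  ],
)

```text
clock: 23.28
eef_pos: [0.4549, 0.2055, 0.0988]
tcp_rot: [180.0, 6.4, 177.7]
ft_force: [-0.2, -0.7, 1.1]
finger_gap: 0.205
```

jog_arm(
  targets=[
    [0.2, 0, 1, 0, 0, 0, 1],
    [0, 0, 0, 0, 0, 0, 1],
    [0, 0, 0, 0, 0, 0, 1],
  ],
)

```text
clock: 23.65
eef_pos: [0.455, 0.2055, 0.0981]
tcp_rot: [180.0, 6.4, 177.7]
ft_force: [0.2, -0.3, 1.1]
finger_gap: 0.197
```

```bash
python3 -c "
from h import *
import time
st()
s=robot.snapshot('top');st();s=robot.snapshot('scene');st()
plan([.4545,.2053,.0985],[180,6,177.7],1)"
```

```text
23.65 [454.97 205.47  98.15] [179.99   6.44 177.69] F [ 0.22 -0.26  1.1 ] gap 0.197
23.7 [454.98 205.45  98.12] [179.99   6.44 177.69] F [-0.41 -1.1   0.09] gap 0.2
23.75 [454.98 205.45  98.1 ] [179.99   6.44 177.69] F [0.5  0.07 0.97] gap 0.202
[0.4, -0.2, -0.5] [0.0, 0.44, -0.01]
```

jog_arm(
  targets=[
    [0, 0, -0.8, 0, 0, 0, 1],
    [0, 0, 0, 0, 0, 0, 1],
  ],
)

```text
clock: 24.0
eef_pos: [0.4549, 0.2055, 0.099]
tcp_rot: [180.0, 6.4, 177.7]
ft_force: [-0.0, 1.1, 0.2]
finger_gap: 0.197
```

jog_arm(
  targets=[
    [0, 0, 0, 0, 0, 0, 0.78],
    [0, 0, 0, 0, 0, 0, 0.75],
    [0, 0, 0, 0, 0, 0, 0.7],
    [0, 0, 0, 0, 0, 0, 0.6],
    [0, 0, 0, 0, 0, 0, 0.5],
    [0, 0, 0, 0, 0, 0, 0.5],
    [0, 0, 0, 0, 0, 0, 0.5],
  ],
)

```text
clock: 24.88
eef_pos: [0.4545, 0.2056, 0.0985]
tcp_rot: [180.0, 6.4, 177.7]
ft_force: [-0.3, 0.1, -0.2]
finger_gap: 0.5
```

```bash
python3 -c "
from h import *
st()
s=robot.snapshot('scene')
cv2.imwrite('pics/pl3.png',cv2.resize(s['image'][110:220,220:345],None,fx=6,fy=6,interpolation=2))"
```

```text
24.88 [454.46 205.64  98.47] [179.98   6.36 177.7 ] F [-0.33  0.05 -0.2 ] gap 0.5
```

View pics/pl3.png

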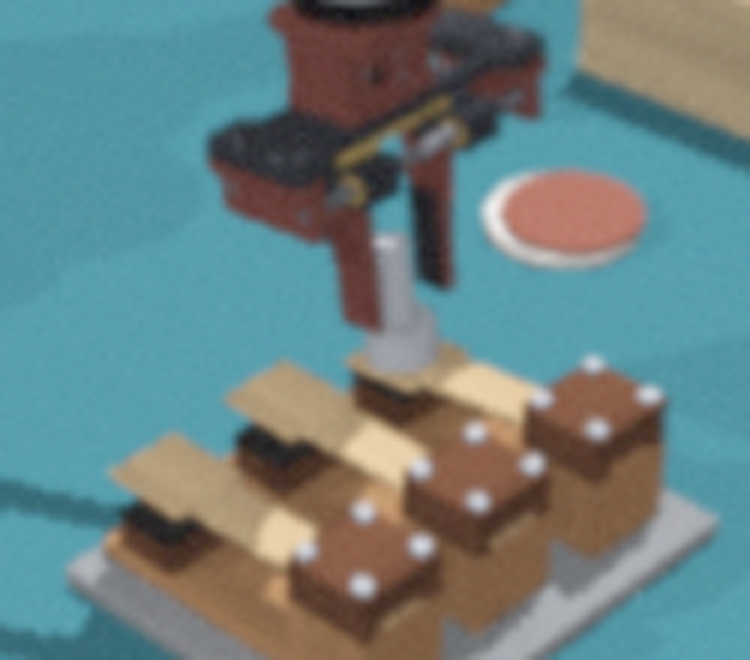

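The weight stands free on the sagging left paddle, with the knob top at crop (388,242) and the base at (403,345). The fingers are clear of it. Retreating along the tool axis, then away.

jog_arm(
  targets=[
    [0, 0, -5, 0, 0, 0, 0.5],
    [0, 0, -10, 0, 0, 0, 0.5],
    [0, 0, -20, 0, 0, 0, 0.5],
    [0, 0, -30, 0, 0, 0, 0.5],
    [0, 0, -40, 0, 0, 0, 0.5],
    [0, 0, -30, 0, 0, 0, 0.5],
    [0, 0, -20, 0, 0, 0, 0.5],
    [30, 40, 0, 0, 0, 0, 0.5],
    [40, 50, 0, 0, 0, 0, 0.5],
    [40, 50, 0, 0, 0, 0, 0.5],
    [20, 30, 0, 0, 0, 0, 0.5],
    [0, 0, 0, 0, 0, 0, 0.5],
  ],
)

```text
clock: 26.42
eef_pos: [0.3124, 0.3844, 0.253]
tcp_rot: [179.6, 6.9, 177.4]
ft_force: [0.3, -0.6, -0.1]
finger_gap: 0.5
```

Run:
```python
from h import *
st()
a=robot.snapshot('scene'); b=robot.snapshot('top')
cv2.imwrite('pics/f1.png',np.hstack([cv2.resize(a['image'][130:220,225:325],None,fx=4,fy=4,interpolation=2),cv2.resize(b['image'][200:290,195:295],None,fx=4,fy=4,interpolation=2)]))
cv2.imwrite('pics/f2.png',a['image'])
```

```text
26.43 [312.44 384.41 252.99] [179.58   6.86 177.44] F [ 0.31 -0.6  -0.11] gap 0.5
```

View pics/f1.png

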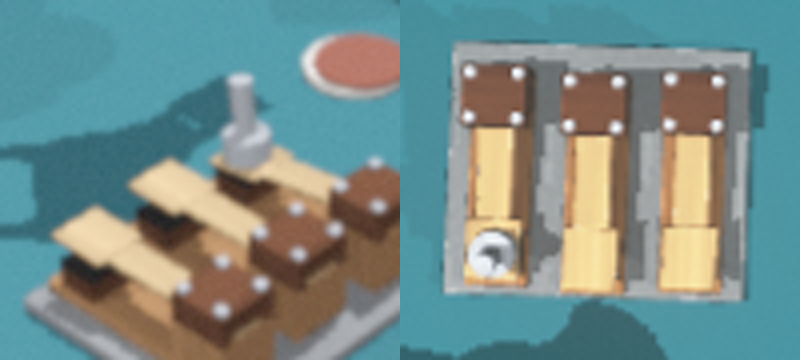

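View pics/f2.png

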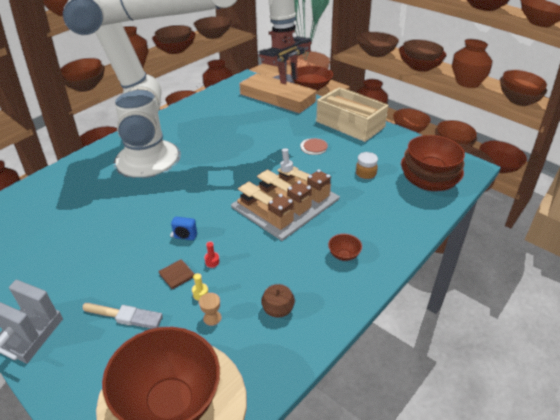

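Run:
```python
from h import *
s=robot.snapshot('top'); Z=8
b=cv2.resize(s['image'][252:276,206:230],None,fx=Z,fy=Z,interpolation=2); h=cv2.cvtColor(b,cv2.COLOR_BGR2HSV)
m=((h[...,1]<55)&(h[...,2]>90)).astype(np.uint8); c=max(cv2.findContours(m,0,1)[0],key=cv2.contourArea)
(x,y),r=cv2.minEnclosingCircle(c); u,v=(x+.5)/Z-.5+206,(y+.5)/Z-.5+252
print(u,v,r/Z,onz(s,u,v,.0745)); st()
robot.job_done()
```

```text
217.77650547027588 262.4375 15.945055961608887 [0.45891186 0.20194709 0.0745    ]
26.57 [314.42 382.36 253.33] [179.57   6.93 177.19] F [ 0.83 -0.96 -0.88] gap 0.496
the job is handed in; nothing more can be done
```

The job is handed in: the steel weight stands by itself on the left blank's paddle, which is the softest, and the blank sags under it. It took 26.6 s of the 72 s allowed.

- **Pressing:** I pressed the paddles left, middle, right until each rested on its stop, and each showed free and level again afterwards in the pictures. The push was about 2.7 N at the left stop, 10 N at the middle and 6.8 N at the right.
- **Force limit:** Peak readings were about 13 to 15 N downward. Counting the sideways force too, the highest was about 17 N, under the 20 N limit.
- **Weight:** I took the grey steel weight from its pad, tilted it 6° to match the expected sag, and lowered it until the paddle carried it. I then opened the jaws and drew back.
- **Last checks:** Both views show the weight upright in the middle of the sagging left paddle, with the gripper well clear. The bystanders and the red and yellow decoys look unmoved in the last scene picture.
- **Check that failed:** The final automatic measurement of the weight's position was not usable. It picked up more than the base (a fitted radius of 16 px, where about 7 px was expected). The centring therefore rests on the pictures and on the gripper position at release, which put the weight within about 2 mm of the paddle's middle.

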